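# Put the mixed-up bench things back on their own instruments

## Task

The four things on the small instruments have been mixed up, each standing on another one's instrument. Swap them round, one at a time, until the steel weight stands on the balance pan, the steel beaker on the white hotplate, the white-capped jar on the round rubber platform of the shaker and the small reagent vial on the finned aluminium cooler, each upright in the middle of its instrument's top. The cork block is free for parking a thing meanwhile; do not tip anything over.

Things in the scene. Friction and masses are not known exactly. Their poses are not given: they have to be found in the camera images.
- weight: Stainless steel calibration weight, loose, 0.19 to 0.33 kg, upright: a solid cylinder 38 mm across and 40 mm high with a neck and a knob 24 mm across on top, 58 mm high in all. Origin at the centre of its underside, z up along its axis. Belongs on the balance.
- beaker: Open round stainless steel beaker, loose, 0.09 to 0.16 kg, upright: 54 mm across outside, straight up to 60 mm, then flaring to a rim 58 mm across at 65 mm; wall 3 mm. Origin at the centre of its underside, z up along its axis. Belongs on the hotplate.
- jar: Round closed jar with a paper label and a white cap, loose, 0.07 to 0.13 kg, upright: 44 mm across, 62 mm high. Origin at the centre of its underside, z up along its axis. Belongs on the shaker.
- vial: Small reagent vial with a blue plastic cap, loose, 0.013 to 0.024 kg, upright: 23 mm across, 46 mm high. Origin at the centre of its underside, z up along its axis. Belongs on the cooler.
- balance: Small white balance, 110 x 90 mm, dark display strip in front, with a round flat steel pan 76 mm across whose top is 40 mm above the bench. Fixed to the bench; stands in a different place each time. Origin on the bench under the centre of the pan; x points to its back, z up.
- hotplate: Small grey hotplate, 96 x 92 mm, two black knobs in front, with a square flat white ceramic plate 76 x 76 mm whose top is 40 mm above the bench. Fixed to the bench; stands in a different place each time. Origin on the bench under the centre of the plate; x points to its back, z up.
- shaker: Small round grey shaker, 92 mm across, with a small switch box in front and a round flat black rubber platform 76 mm across whose top is 40 mm above the bench. Fixed to the bench; stands in a different place each time. Origin on the bench under the centre of the platform; x points to its back, z up.
- cooler: Finned aluminium cooler block, 84 x 84 mm, open fins between two plates; its flat square top is 40 mm above the bench. Fixed to the bench; stands in a different place each time. Origin on the bench under the centre of the block; x points to its back, z up.
- cork_block: Plain square cork block, 95 x 95 mm, 30 mm high with a flat top, empty at the start: the free spot. Fixed to the bench; stands in a different place each time. Origin at the centre of its underside, z up.
Things that resemble listed ones, but are neither listed nor needed, are in the scene too. Leave any blue look-alike of the cooler alone.

How it is judged (in metres and radians):
At the end, for the whole second after the job is handed in: The weight stands on the balance, the beaker on the hotplate, the jar on the shaker and the vial on the cooler, each with its axis within 15 mm of the centre of the instrument's top, resting on that top (height within 6 mm), upright within 0.12 rad, let go and at rest (horizontal distance between weight and balance below 0.015 m and z of weight in the frame of balance between 0.034 and 0.046 m and angle between each of weight, beaker, jar, vial's own z axis and vertical below 0.12 rad and linear speed of each of weight, beaker, jar, vial below 0.02 m/s and contact force between each of weight, beaker, jar, vial and the fingers below 0.1 N and horizontal distance between beaker and hotplate below 0.015 m and z of beaker in the frame of hotplate between 0.034 and 0.046 m and horizontal distance between jar and shaker below 0.015 m and z of jar in the frame of shaker between 0.034 and 0.046 m and horizontal distance between vial and cooler below 0.015 m and z of vial in the frame of cooler between 0.034 and 0.046 m); the robot touches nothing.
It fails at once if one of the four things is tipped over (tilted more than 0.8 rad) (angle between any of weight, beaker, jar, vial's own z axis and vertical above 0.8 rad).
It also fails if it takes over 141 s, if anything falls off the work surface, if the arm or the gripper's body presses on something with over 40 N, if the wrist force passes 120 N, or if a joint passes its speed limit or range.

## Robot

A 7-joint arm with a two-finger parallel gripper is mounted at the origin on a cart in front of the work surface, level with it; the furniture and walls round the work are solid. World frame = base frame: x ahead of the robot, y to its left, z up, the work surface at z = 0. Lengths are in mm, angles in rad, forces in N, time in s.
With the tool pointing down it reaches from about 350 to 900 mm from the base axis. Payload 8.1 kg.
Tool frame: the origin (TCP) lies between the finger pads; the fingertips stand 17 mm ahead of it and the grasp point (between the pads) lies 2 mm behind it (arm.tip_extent is the distance from the TCP to the fingertips, in mm); z points along the fingers, y is the line along which they close (so a half turn about z gives the same grasp; the last joint's range is limited). The gripper opens to 92 mm and grips with 3 to 60 N. Pads are 19 mm wide; open, the fingers measure 130 mm over their backs; the gripper's body (75 mm by 190 mm) begins 47 mm behind the grasp point.
Start: joints at [-1.396, 0.434, 0.025, 1.573, -0.012, 1.134, -0.075], TCP at [171.427, 601.044, 243.742] pointing down, gripper open.
Joint ranges: [-2.62, 2.62], [-0.44, 2.09], [-1.27, 1.32], [0.08, 2.57], [-1.32, 4.46], [0.12, 2], [-2.74, 2.74]. Speed limits (rad/s): [2.22, 2.22, 3.01, 3.01, 3.14, 3.14, 3.14].

## Interface

Orientations are given as a unit quaternion [w, x, y, z].
In Python, from station import arm gives the robot as it stands.
- The arm moves only by the tool send_rows, never from a script. Its argument "motion" is a list that holds one entry, the list of rows, each a list of 7 numbers: the shift along the tool's x, y, z in cm, then the turn, a rotation vector about the tool's x, y, z in rad, then the opening, from 0 (shut) to 1 (fully open). A call has 1 to 10 rows; each row shifts and turns the commanded pose from where the row before left it, along the tool's axes as they then stand; what a row does not reach is not made up. A row lasts 1/10 s, in which the tool goes at most 50 mm and 8.59 degrees, less where a joint would pass 70% of its speed; a pose out of reach is approached as far as the arm can. A call is refused whole if a number of a shift passes 5 or a number of a turn 0.15, either way. A call with a gripper value outside its range is refused whole. The fingers move at their own pace and stop on an object; the grip force is fixed at half the most. Time passes only in rows, so rows that do not move let the fingers close. It gives the time, the measured TCP pose, the force, the opening and the grip force at its end, in the units of the state.
- arm.read_state(): the state, without advancing time (a new reading comes with each control period).
- arm.camera(name): name is "scene" or "top"; returns a dict with "img" (384x512x3 uint8, red, green, blue), "depth" (384x512 float32, mm along the optical axis (not along the pixel's ray), 0 where there is no reading), "camera_matrix" (3x3 intrinsics, pixels), "k1" (the pictures are not rectified: a ray, as slopes to the right and down, at radius r is drawn at 1 + k1 r^2 times it, then the intrinsics apply), "R" (3x3) and "t" (3): a world point X has camera coordinates R X + t. Camera axes: x right, y down, z forward; pixel columns grow to the right and rows downward; lengths in mm; the calibration is good to about 2 mm. A picture is of the moment at which its call begins.
- arm.close_job(): hands the job in; it is judged then, once.
Trained networks look in a picture, given as the dict that the camera call returned (one of the last four; its "shot" number tells which), for a name from the list of things; names that differ only in an ending like _2 or _b are one class to them, and where a whole thing is asked for, a point or a joint stands for the part that bears it (a point fixed in the world has none). Each returns a list of dicts, best first, with "score" (0 to 1); they miss things now and then, are a little off and sometimes report something else, mostly with a low value. They report only what shows in the picture. A call takes as long as a camera call. They do not tell look-alikes from the thing itself.
- arm.search_frame(label, picture): "centre" ([x, y, z] in mm, in world coordinates, good to about 4 mm: the middle of the surface that is visible of it).
- arm.silhouettes(label, picture): "region" (384x512 bool, what is visible of it).
- arm.mark_of(label, picture): "centre" ([x, y, z] in mm, in world coordinates, good to about 4 mm: a listed point, or the origin of a listed thing).
The state is a dict: "time_s": time; "joints": joint angles; "dq": joint speeds; "effort": joint torques, N m; "ee_pos": TCP position; "tool_rot": TCP orientation; "ft_force": force on the tool from outside, world axes, zero at the start; "wrist_torque": the same for the moment, N m; "grip_width": finger opening in mm; "grasp_force": force on a finger pad.
Only numpy, scipy, OpenCV 4.12 (cv2) and the standard library are available. Lean on these libraries where they do the work, as an engineer would, in place of code of your own. Each camera call takes 0.05 s, during which the arm holds its last target. There are 200 camera calls.

## Working session

There is one attempt and no reset: what is moved stays moved. The work goes in short steps, Python scripts to look and compute and a tool call to move; the robot and the scene stay as the last step left them, time stands still between calls to the robot, and variables do not carry over. Pictures are saved under pics/ and viewed, at most 14 in all, crops included, and the job is handed in when it is done.

Besides the shell and the picture viewer there is one more tool, called after "Emit:" by a JSON object that holds its "api" and its "payload". send_rows: Moves the arm, as the interface text tells. Its arguments: {"type":"object","properties":{"motion":{"type":"array","items":{"type":"array","items":{"type":"array","items":{"type":"number"}}}}},"required":["motion"]}

```bash
mkdir -p pics; ls; cat > h.py <<'E'
from station import arm
import numpy as np, cv2
def shot(name,fn=None):
    p=arm.camera(name)
    if fn: cv2.imwrite('pics/'+fn,cv2.cvtColor(p['img'],cv2.COLOR_RGB2BGR))
    return p
def proj(p,X):
    c=p['R']@np.array(X,float)+p['t']; s=c[:2]/c[2]; s=s*(1+p['k1']*(s@s)); K=p['camera_matrix']
    return np.round([K[0,0]*s[0]+K[0,2],K[1,1]*s[1]+K[1,2]]).astype(int)
def cloud(p):
    K=p['camera_matrix'];h,w=p['depth'].shape
    u,v=np.meshgrid(np.arange(w),np.arange(h))
    a=np.stack([(u-K[0,2])/K[0,0],(v-K[1,2])/K[1,1]],-1);s=a.copy()
    for _ in range(8): s=a/(1+p['k1']*(s**2).sum(-1,keepdims=True))
    z=p['depth'][...,None]; c=np.concatenate([s*z,z],-1)
    return (c-p['t'])@p['R']
E
python3 - <<'E'
from h import *
st=arm.read_state(); print(st['ee_pos'],st['tool_rot'],st['grip_width'],st['time_s'])
for n in ['top','scene']:
    p=shot(n,n+'0.png')
    for l in 'weight beaker jar vial balance hotplate shaker cooler cork_block'.split():
        for f in (arm.search_frame,arm.mark_of):
            print(n,l,f.__name__,[(np.round(d['centre']).astype(int).tolist(),round(d['score'],2),proj(p,d['centre']).tolist()) for d in f(l,p)][:4])
E
```

```text
pics
[171.32329857 600.56143079 242.97161443] [-5.97073492e-05  1.38509616e-01  9.90360786e-01 -7.71733269e-04] 91.42372604999949 0.0
top weight call [([477, -316, 77], 0.67, [401, 207])]
top weight call [([480, -319, 39], 0.44, [398, 208])]
top beaker call [([649, 216, 66], 0.57, [239, 169]), ([613, 235, 38], 0.48, [235, 181])]
top beaker call [([644, 215, 41], 0.5, [240, 172])]
top jar call [([474, 37, 103], 0.59, [296, 214])]
top jar call [([476, 33, 43], 0.44, [296, 216])]
top vial call [([439, -129, 85], 0.46, [347, 221])]
top vial call [([442, -134, 40], 0.43, [346, 222])]
top balance call [([457, 48, 29], 0.63, [292, 222])]
top balance call [([474, 42, -1], 0.89, [292, 219])]
top hotplate call [([427, -135, 43], 0.67, [347, 227])]
top hotplate call [([438, -139, 3], 0.77, [345, 225])]
top shaker call [([476, -298, 37], 0.83, [392, 209])]
top shaker call [([491, -317, 1], 0.91, [394, 207])]
top cooler call [([484, 686, 45], 0.88, [104, 227]), ([614, 237, 39], 0.75, [234, 181])]
top cooler call [([637, 225, 1], 0.89, [237, 177])]
top cork_block call [([615, 238, 42], 0.7, [234, 
[... 460 characters left out ...]
6, [232, 208])]
scene vial call [([437, -130, 41], 0.69, [323, 257])]
scene balance call [([445, 25, 25], 0.87, [279, 237]), ([468, 220, 28], 0.7, [233, 208])]
scene balance call [([476, 42, 0], 0.75, [279, 234])]
scene hotplate call [([414, -153, 32], 0.6, [327, 267])]
scene hotplate call [([438, -141, -7], 0.91, [324, 268])]
scene shaker call [([458, -316, 28], 0.72, [384, 282])]
scene shaker call [([484, -318, 1], 0.61, [385, 282])]
scene cooler call [([605, 202, 38], 0.73, [258, 186])]
scene cooler call [([635, 219, 5], 0.67, [258, 187]), ([483, -319, 2], 0.25, [386, 282])]
scene cork_block call [([467, 219, 29], 0.67, [233, 209])]
scene cork_block call [([479, 227, 0], 0.8, [233, 212])]
```

```bash
python3 - <<'E'
import cv2
a=cv2.imread('pics/top0.png');b=cv2.imread('pics/scene0.png')
cv2.imwrite('pics/t1.png',cv2.resize(a,(800,600)));cv2.imwrite('pics/s1.png',cv2.resize(b,(800,600)))
E
```

```text
(no output)
```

View pics/t1.png

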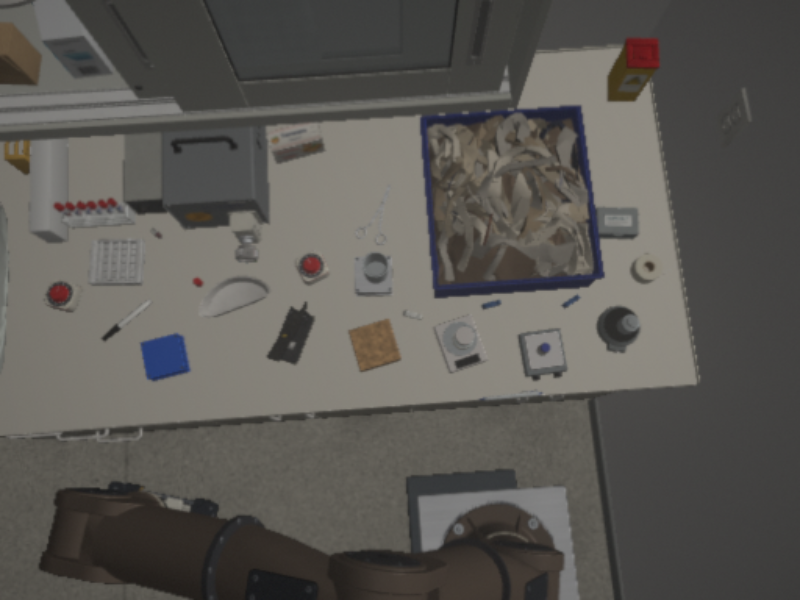

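View pics/s1.png

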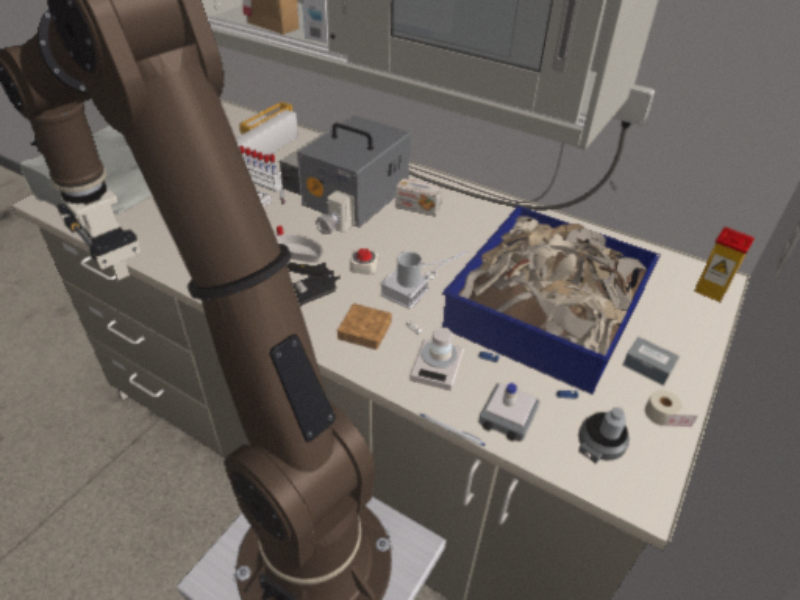

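The top view (800 px scale) shows:
- the jar on the balance at (462,338)
- the vial on the hotplate at (544,350)
- the weight on the shaker at (624,325)
- the beaker on the grey finned cooler at (375,268)
- the empty cork block at (374,345)

There are two cooler candidates, grey at (374,275) and blue at (165,357). The description says aluminium and tells me to leave the blue one alone, so I take the grey one. Next I'll confirm it in a crop and refine positions from depth.

```bash
python3 - <<'E'
from h import *
P={n:shot(n) for n in('top','scene')}
I=P['top']['img'];J=P['scene']['img']
c=np.hstack([cv2.resize(I[150:250,215:315],(400,400),interpolation=3),cv2.resize(J[150:250,225:325],(400,400),interpolation=3)])
cv2.imwrite('pics/c1.png',cv2.cvtColor(c,cv2.COLOR_RGB2BGR))
N=dict(balance=(475,41),hotplate=(438,-139),shaker=(486,-318),cooler=(637,221),cork=(481,228))
H=dict(balance=('jar',62),hotplate=('vial',46),shaker=('weight',58),cooler=('beaker',65),cork=('',0))
for n,p in P.items():
    C=cloud(p).reshape(-1,3);C=C[p['depth'].ravel()>0]
    for k,(x,y) in N.items():
        d=np.hypot(C[:,0]-x,C[:,1]-y)
        zt=30 if k=='cork' else 40
        m=(d<75)&(abs(C[:,2]-zt)<6)
        q=C[m]; r=cv2.minAreaRect(q[:,:2].astype(np.float32)) if m.sum()>4 else None
        o='';t=zt+H[k][1]
        if H[k][0]:
            s=C[(d<45)&(C[:,2]>t-7)&(C[:,2]<t+8)]
            if len(s)>2: o=(H[k],len(s),np.round((s[:,:2].max(0)+s[:,:2].min(0))/2),np.round(np.ptp(s[:,:2],axis=0)),round(np.median(s[:,2])))
        print(n,k,m.sum(),np.round(np.median(q[:,2]),1),[np.round(v) for v in r] if r else None,o)
    if n=='top':
        T=C[(C[:,0]>350)&(C[:,0]<950)&(abs(C[:,1])<500)&(C[:,2]>110)&(C[:,2]<600)]
        for y in range(-450,500,50):
            s=T[abs(T[:,1]-y)<25]; 
            if len(s): print(y,len(s),np.round(s.min(0)),np.round(s.max(0)))
        b=C[(C[:,0]>500)&(C[:,0]<1000)&(C[:,1]<200)&(C[:,1]>-320)&(C[:,2]>60)&(C[:,2]<200)]
        print('bin',np.percentile(b,[1,50,99],axis=0).round())
st=arm.read_state();print(st['joints'])
E
```

```text
top balance 202 40.0 [array([473.,  41.]), array([75., 81.]), np.float64(47.0)] (('jar', 62), 115, array([472.,  34.]), array([38., 37.]), 102)
top hotplate 422 39.5 [array([ 431., -139.]), array([88., 89.]), np.float64(4.0)] (('vial', 46), 29, array([ 437., -134.]), array([17., 18.]), 87)
top shaker 222 39.5 [array([ 481., -315.]), array([72., 75.]), np.float64(89.0)] (('weight', 58), 42, array([ 478., -322.]), array([21., 24.]), 96)
top cooler 352 40.2 [array([634., 219.]), array([84., 84.]), np.float64(87.0)] (('beaker', 65), 69, array([639., 212.]), array([57., 55.]), 103)
top cork 677 29.8 [array([478., 227.]), array([95., 94.]), np.float64(13.0)] 
-450 123 [ 571. -475.  247.] [ 858. -471.  394.]
-250 588 [ 571. -271.  110.] [ 949. -225.  136.]
-200 976 [ 572. -225.  110.] [ 913. -175.  153.]
-150 1198 [ 571. -175.  110.] [ 950. -125.  160.]
-100 1294 [ 571. -125.  110.] [950. -75. 156.]
-50 2286 [572. -75. 110.] [947. -25. 600.]
0 2180 [572. -25. 110.] [931.  25. 600.]
50 1595 [571.  25. 110.] [942.  75. 600.]
100 1285 [572.  75. 110.] [949. 124. 600.]
150 1020 [834. 125. 377.]
[... 403 characters left out ...]
.]), np.float64(12.0)] (('jar', 62), 106, array([474.,  34.]), array([41., 40.]), 101)
scene hotplate 448 39.4 [array([ 438., -142.]), array([81., 76.]), np.float64(4.0)] (('vial', 46), 36, array([ 439., -137.]), array([20., 18.]), 85)
scene shaker 276 40.6 [array([ 479., -317.]), array([75., 70.]), np.float64(86.0)] (('weight', 58), 50, array([ 479., -323.]), array([23., 21.]), 97)
scene cooler 220 39.7 [array([636., 220.]), array([86., 87.]), np.float64(89.0)] (('beaker', 65), 66, array([641., 213.]), array([57., 53.]), 103)
scene cork 557 29.4 [array([478., 227.]), array([100.,  97.]), np.float64(12.0)] 
[-1.39557374  0.43448627  0.02500534  1.57320805 -0.01158737  1.1339647
 -0.07506732]
```

View pics/c1.png

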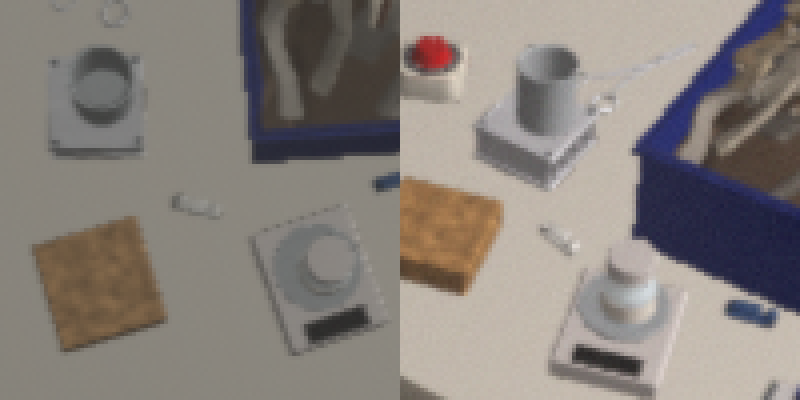

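The crop confirms it: the beaker stands on the grey finned block at crop (95,100). Next is a small planner that prints rows.

```bash
cat > plan.py <<'E'
import sys,json
from h import *
from scipy.spatial.transform import Rotation as Ro
# args: waypoints "x,y,z,yawdeg,grip,stepcm"; prints rows in groups of 10
def plan(wps,start=None):
    st=arm.read_state(); w,x,y,z=st['tool_rot']; R=Ro.from_quat([x,y,z,w]); p=np.array(st['ee_pos'])
    Y=R.as_matrix()[:,1]; print('at',p.round(1),'yaw',np.degrees(np.arctan2(Y[1],Y[0])).round(1),'tilt z',R.as_matrix()[:,2].round(3),'w',round(st['grip_width'],1),'f',round(st['grasp_force'],1),'t',round(st['time_s'],1))
    rows=[]
    for X,Yy,Z,yaw,g,s in wps:
        T=np.array([X,Yy,Z]);yt=np.radians(yaw)
        G=Ro.from_matrix(np.array([[np.sin(yt),np.cos(yt),0],[-np.cos(yt),np.sin(yt),0],[0,0,-1.]]).T) if 0 else Ro.from_matrix(np.column_stack([np.cross([np.cos(yt),np.sin(yt),0],[0,0,-1.]),[np.cos(yt),np.sin(yt),0],[0,0,-1.]]))
        n=max(1,int(np.ceil(np.linalg.norm(T-p)/10/s-0.02)),int(np.ceil((R.inv()*G).magnitude()/.14-.05)))
        for i in range(n,0,-1):
            d=np.round(R.inv().apply((T-p)/i)/10,1); r=np.round((R.inv()*G).as_rotvec()/i,2)
            rows.append([*d.tolist(),*r.tolist(),g]); p=p+R.apply(d*10); R=R*Ro.from_rotvec(r)
    for i in range(0,len(rows),10): print(json.dumps([[[float(v)+0 for v in r] for r in rows[i:i+10]]]).replace('.0,',',').replace('-0,','0,'))
plan([tuple(map(float,a.split(','))) for a in sys.argv[1:]])
E
python3 plan.py 478,227,230,18,1,4.5 438,-135,150,18,1,4.5 438,-135,85,18,1,3
```

```text
at [171.5 601.  243.7] yaw 74.1 tilt z [ 0.  0. -1.] w 91.6 f 0.0 t 2.0
[[[-3.6, -2.5, 0.1, 0, 0, 0.09, 1.0], [-3.8, -2.2, 0.1, 0, 0, 0.09, 1.0], [-4, -1.8, 0.1, 0, 0, 0.09, 1.0], [-4.2, -1.4, 0.1, 0, 0, 0.09, 1.0], [-4.3, -1.1, 0.1, 0, 0, 0.09, 1.0], [-4.3, -0.7, 0.1, 0, 0, 0.09, 1.0], [-4.4, -0.3, 0.2, 0, 0, 0.09, 1.0], [-4.4, 0.1, 0.1, 0, 0, 0.09, 1.0], [-4.4, 0.5, 0.2, 0, 0, 0.09, 1.0], [-4.3, 0.9, 0.1, 0, 0, 0.08, 1.0]]]
[[[-4.2, 1.2, 0.2, 0, 0, 0.09, 1.0], [-3.7, -1.7, 0.9, 0, 0, 0, 1.0], [-3.7, -1.7, 0.9, 0, 0, 0, 1.0], [-3.7, -1.6, 0.9, 0, 0, 0, 1.0], [-3.7, -1.7, 0.9, 0, 0, 0, 1.0], [-3.7, -1.6, 0.9, 0, 0, 0, 1.0], [-3.7, -1.7, 0.9, 0, 0, 0, 1.0], [-3.7, -1.6, 0.9, 0, 0, 0, 1.0], [-3.6, -1.7, 0.8, 0, 0, 0, 1.0], [-3.7, -1.6, 0.9, 0, 0, 0, 1.0]]]
[[[0, 0, 2.2, 0, 0, 0, 1.0], [0, 0, 2.1, 0, 0, 0, 1.0], [0, 0, 2.2, 0, 0, 0, 1.0]]]
```

Emit:
{"api": "send_rows", "payload": {"motion": [[[-3.6, -2.5, 0.1, 0, 0, 0.09, 1.0], [-3.8, -2.2, 0.1, 0, 0, 0.09, 1.0], [-4, -1.8, 0.1, 0, 0, 0.09, 1.0], [-4.2, -1.4, 0.1, 0, 0, 0.09, 1.0], [-4.3, -1.1, 0.1, 0, 0, 0.09, 1.0], [-4.3, -0.7, 0.1, 0, 0, 0.09, 1.0], [-4.4, -0.3, 0.2, 0, 0, 0.09, 1.0], [-4.4, 0.1, 0.1, 0, 0, 0.09, 1.0], [-4.4, 0.5, 0.2, 0, 0, 0.09, 1.0], [-4.3, 0.9, 0.1, 0, 0, 0.08, 1.0]]]}}

```text
time_s: 3.0
ee_pos: [451.3, 259.1, 231.9]
tool_rot: [0.0, 0.553, 0.833, 0.0]
ft_force: [0.8, 1.7, -1.2]
grip_width: 91.7
grasp_force: 0.0
```

Emit:
{"api": "send_rows", "payload": {"motion": [[[-4.2, 1.2, 0.2, 0, 0, 0.09, 1.0], [-3.7, -1.7, 0.9, 0, 0, 0, 1.0], [-3.7, -1.7, 0.9, 0, 0, 0, 1.0], [-3.7, -1.6, 0.9, 0, 0, 0, 1.0], [-3.7, -1.7, 0.9, 0, 0, 0, 1.0], [-3.7, -1.6, 0.9, 0, 0, 0, 1.0], [-3.7, -1.7, 0.9, 0, 0, 0, 1.0], [-3.7, -1.6, 0.9, 0, 0, 0, 1.0], [-3.6, -1.7, 0.8, 0, 0, 0, 1.0], [-3.7, -1.6, 0.9, 0, 0, 0, 1.0]]]}}

```text
time_s: 4.0
ee_pos: [438.2, -136.5, 149.7]
tool_rot: [0.0, 0.588, 0.809, 0.0]
ft_force: [0.7, 0.6, -0.3]
grip_width: 92.1
grasp_force: 0.0
```

```bash
python3 plan.py 438,-135,140,18,1,3 438,-135,85,18,1,3 438,-135,62,18,1,1.5; python3 -c "
from h import *
print(arm.read_state()['joints'].round(2))"
```

```text
at [ 438.2 -136.5  149.7] yaw 18.0 tilt z [ 0.001  0.    -1.   ] w 92.1 f 0.0 t 4.0
[[[0.1, 0, 1, 0, 0, 0, 1.0], [0, 0, 2.7, 0, 0, 0, 1.0], [0, 0, 2.8, 0, 0, 0, 1.0], [0, 0, 1.1, 0, 0, 0, 1.0], [0, 0, 1.2, 0, 0, 0, 1.0]]]
[-0.23  0.3   0.52  2.11 -0.21  0.78  0.73]
```

Emit:
{"api": "send_rows", "payload": {"motion": [[[0.1, 0, 1, 0, 0, 0, 1], [0, 0, 2.7, 0, 0, 0, 1], [0, 0, 2.8, 0, 0, 0, 1], [0, 0, 1.1, 0, 0, 0, 1], [0, 0, 1.2, 0, 0, 0, 1], [0, 0, 0, 0, 0, 0, 0], [0, 0, 0, 0, 0, 0, 0], [0, 0, 0, 0, 0, 0, 0], [0, 0, 0, 0, 0, 0, 0], [0, 0, 0, 0, 0, 0, 0]]]}}

```text
time_s: 5.0
ee_pos: [438.4, -134.1, 62.2]
tool_rot: [0.0, 0.588, 0.809, 0.0]
ft_force: [-1.0, 0.2, -0.5]
grip_width: 56.3
grasp_force: 0.0
```

Emit:
{"api": "send_rows", "payload": {"motion": [[[0, 0, 0, 0, 0, 0, 0], [0, 0, 0, 0, 0, 0, 0], [0, 0, 0, 0, 0, 0, 0], [0, 0, 0, 0, 0, 0, 0]]]}}

```text
time_s: 5.4
ee_pos: [438.0, -134.1, 61.7]
tool_rot: [-0.0, 0.588, 0.809, -0.0]
ft_force: [1.1, 0.3, -0.7]
grip_width: 24.3
grasp_force: 0.1
```

```bash
python3 plan.py 438,-135,120,18,0,2 478,227,120,18,0,4 478,227,63,18,0,3 478,227,53,18,0,0.5
```

```text
at [ 438.  -134.1   61.7] yaw 17.9 tilt z [-0.  0. -1.] w 24.3 f 0.1 t 5.4
[[[0, 0, -1.9, 0, 0, 0, 0.0], [0, 0, -2, 0, 0, 0, 0.0], [-0.1, 0, -1.9, 0, 0, 0, 0.0], [3.3, 1.5, 0, 0, 0, 0, 0.0], [3.3, 1.5, 0, 0, 0, 0, 0.0], [3.3, 1.5, 0, 0, 0, 0, 0.0], [3.3, 1.5, 0, 0, 0, 0, 0.0], [3.3, 1.5, 0, 0, 0, 0, 0.0], [3.3, 1.5, 0, 0, 0, 0, 0.0], [3.4, 1.5, 0, 0, 0, 0, 0.0]]]
[[[3.3, 1.5, 0, 0, 0, 0, 0.0], [3.4, 1.5, 0, 0, 0, 0, 0.0], [3.3, 1.4, 0, 0, 0, 0, 0.0], [0, 0, 2.8, 0, 0, 0, 0.0], [0, 0, 2.9, 0, 0, 0, 0.0], [0, 0, 0.5, 0, 0, 0, 0.0], [0, 0, 0.5, 0, 0, 0, 0.0]]]
```

Emit:
{"api": "send_rows", "payload": {"motion": [[[0, 0, 0, 0, 0, 0, 0], [0, 0, 0, 0, 0, 0, 0], [0, 0, 0, 0, 0, 0, 0], [0, 0, -1.5, 0, 0, 0, 0], [0, 0, -2.8, 0, 0, 0, 0], [0, 0, -4, 0, 0, 0, 0], [0, 0, -4, 0, 0, 0, 0], [0, 0, -1.5, 0, 0, 0, 0]]]}}

```text
time_s: 6.2
ee_pos: [439.3, -134.8, 203.0]
tool_rot: [0.002, 0.588, 0.809, 0.001]
ft_force: [-0.1, -0.5, 0.2]
grip_width: 22.8
grasp_force: 30.0
```

```bash
python3 plan.py 478,227,200,18,0,4 478,227,63,18,0,4 478,227,53,18,0,0.5
```

```text
at [ 439.3 -134.8  203. ] yaw 17.9 tilt z [ 0.004 -0.    -1.   ] w 22.8 f 30.0 t 6.2
[[[3.3, 1.5, 0, 0, 0, 0, 0.0], [3.3, 1.5, 0, 0, 0, 0, 0.0], [3.3, 1.5, 0, 0, 0, 0, 0.0], [3.3, 1.5, 0, 0, 0, 0, 0.0], [3.3, 1.5, 0, 0, 0, 0, 0.0], [3.3, 1.5, 0.1, 0, 0, 0, 0.0], [3.4, 1.5, 0, 0, 0, 0, 0.0], [3.3, 1.4, 0.1, 0, 0, 0, 0.0], [3.4, 1.5, 0, 0, 0, 0, 0.0], [3.3, 1.4, 0.1, 0, 0, 0, 0.0]]]
[[[0, 0, 3.4, 0, 0, 0, 0.0], [0, 0, 3.4, 0, 0, 0, 0.0], [0, 0, 3.4, 0, 0, 0, 0.0], [0.1, -0.1, 3.5, 0, 0, 0, 0.0], [0, 0, 0.5, 0, 0, 0, 0.0], [0, 0, 0.5, 0, 0, 0, 0.0]]]
```

Emit:
{"api": "send_rows", "payload": {"motion": [[[3.3, 1.5, 0, 0, 0, 0, 0], [3.3, 1.5, 0, 0, 0, 0, 0], [3.3, 1.5, 0, 0, 0, 0, 0], [3.3, 1.5, 0, 0, 0, 0, 0], [3.3, 1.5, 0, 0, 0, 0, 0], [3.3, 1.5, 0, 0, 0, 0, 0], [3.4, 1.5, 0, 0, 0, 0, 0], [3.3, 1.4, 0, 0, 0, 0, 0], [3.4, 1.5, 0, 0, 0, 0, 0], [3.3, 1.4, 0, 0, 0, 0, 0]]]}}

```text
time_s: 7.2
ee_pos: [476.5, 228.9, 199.7]
tool_rot: [-0.0, 0.588, 0.809, 0.0]
ft_force: [0.6, 0.1, -0.3]
grip_width: 22.5
grasp_force: 30.0
```

Emit:
{"api": "send_rows", "payload": {"motion": [[[0, 0, 3.4, 0, 0, 0, 0], [0, 0, 3.4, 0, 0, 0, 0], [0, 0, 3.4, 0, 0, 0, 0], [0, 0, 3, 0, 0, 0, 0], [0, 0, 0.5, 0, 0, 0, 0], [0, 0, 0.5, 0, 0, 0, 0], [0, 0, 0, 0, 0, 0, 0]]]}}

```text
time_s: 7.9
ee_pos: [477.2, 227.5, 58.4]
tool_rot: [0.0, 0.588, 0.809, 0.0]
ft_force: [-1.4, -0.1, 0.9]
grip_width: 22.3
grasp_force: 30.0
```

```bash
python3 plan.py 478,227,53,18,0,0.5
```

```text
at [477.2 227.5  58.4] yaw 17.9 tilt z [ 0.001  0.    -1.   ] w 22.3 f 30.0 t 7.9
[[[0, 0, 0.3, 0, 0, 0, 0.0], [-0.1, 0.1, 0.2, 0, 0, 0, 0.0]]]
```

Emit:
{"api": "send_rows", "payload": {"motion": [[[0, 0, 0.3, 0, 0, 0, 0], [0, 0, 0.2, 0, 0, 0, 0], [0, 0, 0, 0, 0, 0, 0], [0, 0, 0, 0, 0, 0, 0.5], [0, 0, 0, 0, 0, 0, 1], [0, 0, 0, 0, 0, 0, 1], [0, 0, 0, 0, 0, 0, 1], [0, 0, -1.5, 0, 0, 0, 1], [0, 0, -3.5, 0, 0, 0, 1], [0, 0, -4.5, 0, 0, 0, 1]]]}}

```text
time_s: 8.9
ee_pos: [475.5, 226.6, 147.4]
tool_rot: [-0.001, 0.588, 0.809, -0.002]
ft_force: [0.2, 0.8, 0.4]
grip_width: 73.7
grasp_force: 0.0
```

Emit:
{"api": "send_rows", "payload": {"motion": [[[0, 0, -4, 0, 0, 0, 1], [0, 0, 0, 0, 0, 0, 1]]]}}

```text
time_s: 9.1
ee_pos: [479.5, 228.4, 192.9]
tool_rot: [0.001, 0.588, 0.809, 0.004]
ft_force: [0.5, 0.2, 0.8]
grip_width: 88.8
grasp_force: 0.0
```

```bash
python3 plan.py 640,212,185,18,1,4 640,212,85,18,1,4 640,212,76,18,1,1; python3 - <<'E'
from h import *
a=shot('top');b=shot('scene')
for p in(a,b):
  for l in('vial','beaker'): print(l,[(d['centre'].round() if hasattr(d['centre'],'round') else np.round(d['centre']),round(d['score'],2)) for d in arm.mark_of(l,p)])
c=np.hstack([cv2.resize(q['img'][140:260,200:320],(400,400),interpolation=3) for q in(a,b)])
cv2.imwrite('pics/c2.png',cv2.cvtColor(c,cv2.COLOR_RGB2BGR))
E
```

```text
at [479.5 228.4 192.9] yaw 17.9 tilt z [ 0.007  0.005 -1.   ] w 88.8 f 0.0 t 9.1
[[[-1.3, 3, 0.2, 0, 0, 0, 1.0], [-1.3, 2.9, 0.2, 0, 0, 0, 1.0], [-1.3, 3, 0.2, 0, 0, 0, 1.0], [-1.3, 2.9, 0.1, 0, 0, 0, 1.0], [-1.3, 3, 0.2, 0.01, 0, 0, 1.0], [0, 0, 3.3, 0, 0, 0, 1.0], [0, 0, 3.3, 0, 0, 0, 1.0], [0, 0, 3.4, 0, 0, 0, 1.0], [0, 0, 0.9, 0, 0, 0, 1.0]]]
vial []
beaker []
vial [(array([476., 232.,  29.]), 0.54)]
beaker [(array([644., 212.,  39.]), 0.64)]
```

View pics/c2.png

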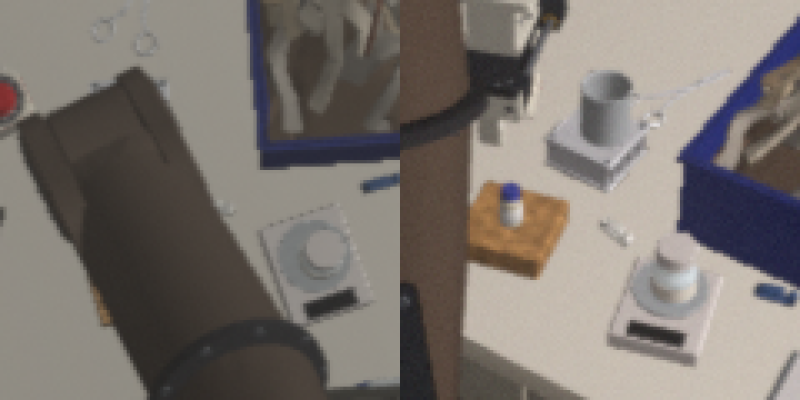

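The vial stands upright on the cork (right crop, around (510,205)). Now the beaker.

Emit:
{"api": "send_rows", "payload": {"motion": [[[-1.3, 3, 0, 0, 0, 0, 1], [-1.3, 2.9, 0, 0, 0, 0, 1], [-1.3, 3, 0, 0, 0, 0, 1], [-1.3, 3, 0, 0, 0, 0, 1], [-1.3, 3.1, 0, 0, 0, 0, 1], [0, 0, 0, 0, 0, 0, 1]]]}}

```text
time_s: 10.0
ee_pos: [642.6, 209.5, 185.7]
tool_rot: [0.001, 0.589, 0.808, -0.001]
ft_force: [0.9, -1.1, 0.4]
grip_width: 91.6
grasp_force: 0.0
```

```bash
python3 plan.py 640,212,85,18,1,4 640,212,76,18,1,1
```

```text
at [642.6 209.5 185.7] yaw 17.8 tilt z [ 0.    -0.003 -1.   ] w 91.6 f 0.0 t 10.0
[[[0.1, -0.1, 3.4, 0, 0, 0, 1.0], [0.1, 0, 3.3, 0, 0, 0, 1.0], [0.1, -0.1, 3.4, 0, 0, 0, 1.0], [0, 0, 0.9, 0, 0, 0, 1.0]]]
```

Emit:
{"api": "send_rows", "payload": {"motion": [[[0.1, -0.1, 3.4, 0, 0, 0, 1], [0.1, 0, 3.3, 0, 0, 0, 1], [0.1, -0.1, 3.4, 0, 0, 0, 1], [0, 0, 0.9, 0, 0, 0, 1], [0, 0, 0, 0, 0, 0, 1], [0, 0, 0, 0, 0, 0, 0], [0, 0, 0, 0, 0, 0, 0], [0, 0, 0, 0, 0, 0, 0], [0, 0, 0, 0, 0, 0, 0], [0, 0, 0, 0, 0, 0, 0]]]}}

```text
time_s: 11.0
ee_pos: [637.3, 214.2, 78.6]
tool_rot: [0.001, 0.588, 0.809, 0.001]
ft_force: [-0.2, -1.0, -0.6]
grip_width: 56.6
grasp_force: 14.8
```

Emit:
{"api": "send_rows", "payload": {"motion": [[[0, 0, 0, 0, 0, 0, 0], [0, 0, 0, 0, 0, 0, 0], [0, 0, 0, 0, 0, 0, 0]]]}}

```text
time_s: 11.3
ee_pos: [637.2, 214.1, 78.3]
tool_rot: [0.0, 0.588, 0.809, 0.001]
ft_force: [1.5, 0.3, 4.7]
grip_width: 55.5
grasp_force: 29.9
```

```bash
python3 plan.py 640,212,110,18,0,2 640,212,215,18,0,4.5  437,-140,215,18,0,4.5 437,-140,90,18,0,4 437,-140,77,18,0,1
```

```text
at [637.2 214.1  78.3] yaw 17.9 tilt z [ 0.001  0.001 -1.   ] w 55.5 f 29.9 t 11.3
[[[-0.1, 0.1, -1.6, 0, 0, 0, 0.0], [-0.2, 0.1, -1.6, 0, 0, 0, 0.0], [0, 0, -3.5, 0, 0, 0, 0.0], [0, 0, -3.5, 0, 0, 0, 0.0], [0, 0, -3.5, 0, 0, 0, 0.0], [-2.7, -3, 0, 0, 0, 0, 0.0], [-2.7, -3, 0, 0, 0, 0, 0.0], [-2.7, -3, 0, 0, 0, 0, 0.0], [-2.7, -3, 0, 0, 0, 0, 0.0], [-2.7, -3, 0, 0, 0, 0, 0.0]]]
[[[-2.7, -3, 0, 0, 0, 0, 0.0], [-2.8, -3, 0, 0, 0, 0, 0.0], [-2.7, -3, 0, 0, 0, 0, 0.0], [-2.8, -3.1, 0, 0, 0, 0, 0.0], [-2.7, -3, 0, 0, 0, 0, 0.0], [0, 0, 3.1, 0, 0, 0, 0.0], [0, 0, 3.1, 0, 0, 0, 0.0], [0, 0, 3.1, 0, 0, 0, 0.0], [0, 0, 3.2, 0, 0, 0, 0.0], [0, 0, 0.6, 0, 0, 0, 0.0]]]
[[[0, 0, 0.7, 0, 0, 0, 0.0]]]
```

Emit:
{"api": "send_rows", "payload": {"motion": [[[0, 0, -1.6, 0, 0, 0, 0], [0, 0, -1.6, 0, 0, 0, 0], [0, 0, -3.5, 0, 0, 0, 0], [0, 0, -3.5, 0, 0, 0, 0], [0, 0, -3.5, 0, 0, 0, 0], [-2.7, -3, 0, 0, 0, 0, 0], [-2.7, -3, 0, 0, 0, 0, 0], [-2.7, -3, 0, 0, 0, 0, 0], [-2.7, -3, 0, 0, 0, 0, 0], [-2.7, -3, 0, 0, 0, 0, 0]]]}}

```text
time_s: 12.3
ee_pos: [534.2, 37.8, 215.9]
tool_rot: [0.0, 0.588, 0.809, 0.0]
ft_force: [-0.6, -0.9, -0.8]
grip_width: 55.3
grasp_force: 29.9
```

Emit:
{"api": "send_rows", "payload": {"motion": [[[-2.7, -3, 0, 0, 0, 0, 0], [-2.8, -3, 0, 0, 0, 0, 0], [-2.7, -3, 0, 0, 0, 0, 0], [-2.8, -3.1, 0, 0, 0, 0, 0], [-3, -3, 0, 0, 0, 0, 0], [0, 0, 3, 0, 0, 0, 0], [0, 0, 3, 0, 0, 0, 0], [0, 0, 3, 0, 0, 0, 0], [0, 0, 1, 0, 0, 0, 0], [0, 0, 0, 0, 0, 0, 0]]]}}

```text
time_s: 13.3
ee_pos: [434.1, -140.3, 114.5]
tool_rot: [-0.001, 0.588, 0.809, -0.0]
ft_force: [-0.6, 0.1, -0.4]
grip_width: 55.4
grasp_force: 29.9
```

```bash
python3 plan.py 437,-140,90,18,0,2 437,-140,79.5,18,0,0.5
```

```text
at [ 434.1 -140.3  114.5] yaw 17.9 tilt z [-0.002  0.    -1.   ] w 55.4 f 29.9 t 13.3
[[[0, 0.1, 1.2, 0, 0, 0, 0.0], [-0.1, 0.2, 1.3, 0, 0, 0, 0.0], [0, 0, 0.5, 0, 0, 0, 0.0], [0, 0, 0.5, 0, 0, 0, 0.0]]]
```

Emit:
{"api": "send_rows", "payload": {"motion": [[[0, 0.1, 1.2, 0, 0, 0, 0], [-0.1, 0.2, 1.3, 0, 0, 0, 0], [0, 0, 0.5, 0, 0, 0, 0], [0, 0, 0.4, 0, 0, 0, 0], [0, 0, 0, 0, 0, 0, 0], [0, 0, 0, 0, 0, 0, 0]]]}}

```text
time_s: 13.9
ee_pos: [438.0, -140.5, 80.8]
tool_rot: [0.0, 0.588, 0.809, 0.0]
ft_force: [0.1, 0.4, -1.9]
grip_width: 55.7
grasp_force: 29.9
```

```bash
python3 plan.py 437,-140,79,18,0,0.5
```

```text
at [ 438.  -140.5   80.8] yaw 17.9 tilt z [ 0.  0. -1.] w 55.7 f 29.9 t 13.9
[[[0.1, -0.1, 0.2, 0, 0, 0, 0.0]]]
```

Emit:
{"api": "send_rows", "payload": {"motion": [[[0, 0, 0.2, 0, 0, 0, 0], [0, 0, 0, 0, 0, 0, 0], [0, 0, 0, 0, 0, 0, 0.8], [0, 0, 0, 0, 0, 0, 1], [0, 0, 0, 0, 0, 0, 1], [0, 0, 0, 0, 0, 0, 1], [0, 0, 0, 0, 0, 0, 1], [0, 0, 0, 0, 0, 0, 1], [0, 0, -2, 0, 0, 0, 1], [0, 0, -3, 0, 0, 0, 1]]]}}

```text
time_s: 14.9
ee_pos: [436.8, -140.3, 128.2]
tool_rot: [-0.001, 0.588, 0.809, -0.001]
ft_force: [0.9, 1.0, -0.7]
grip_width: 91.8
grasp_force: 0.0
```

Emit:
{"api": "send_rows", "payload": {"motion": [[[0, 0, -4, 0, 0, 0, 1], [0, 0, -3, 0, 0, 0, 1], [0, 0, 0, 0, 0, 0, 1], [0, 0, 0, 0, 0, 0, 1]]]}}

```text
time_s: 15.3
ee_pos: [438.3, -140.2, 199.0]
tool_rot: [0.001, 0.588, 0.809, 0.001]
ft_force: [-0.0, 0.2, -1.4]
grip_width: 92.2
grasp_force: 0.0
```

```bash
python3 plan.py 477,228,198,18,1,4.5 477,228,70,18,1,3.8 477,228,53,18,1,0.9
```

```text
at [ 438.3 -140.2  199. ] yaw 18.0 tilt z [ 0.002  0.    -1.   ] w 92.2 f 0.0 t 15.3
[[[3.8, 1.7, 0, 0, 0, 0, 1.0], [3.8, 1.7, 0, 0, 0, 0, 1.0], [3.7, 1.7, 0, 0, 0, 0, 1.0], [3.8, 1.7, 0, 0, 0, 0, 1.0], [3.7, 1.6, 0, 0, 0, 0, 1.0], [3.8, 1.7, 0, 0, 0, 0, 1.0], [3.7, 1.6, 0, 0, 0, 0, 1.0], [3.8, 1.7, 0.1, 0, 0, 0, 1.0], [3.7, 1.6, 0, 0, 0, 0, 1.0], [0, 0, 3.2, 0, 0, 0, 1.0]]]
[[[0, 0, 3.2, 0, 0, 0, 1.0], [0, 0, 3.2, 0, 0, 0, 1.0], [0, 0, 3.2, 0, 0, 0, 1.0], [0, 0, 0.9, 0, 0, 0, 1.0], [0, 0, 0.8, 0, 0, 0, 1.0]]]
```

Emit:
{"api": "send_rows", "payload": {"motion": [[[3.8, 1.7, 0, 0, 0, 0, 1], [3.8, 1.7, 0, 0, 0, 0, 1], [3.7, 1.7, 0, 0, 0, 0, 1], [3.8, 1.7, 0, 0, 0, 0, 1], [3.7, 1.6, 0, 0, 0, 0, 1], [3.8, 1.7, 0, 0, 0, 0, 1], [3.7, 1.6, 0, 0, 0, 0, 1], [3.8, 1.7, 0, 0, 0, 0, 1], [3.7, 1.6, 0, 0, 0, 0, 1], [0, 0, 3.2, 0, 0, 0, 1]]]}}

```text
time_s: 16.3
ee_pos: [477.8, 234.8, 167.4]
tool_rot: [-0.0, 0.585, 0.811, 0.003]
ft_force: [0.2, 0.1, -1.4]
grip_width: 91.7
grasp_force: 0.0
```

Emit:
{"api": "send_rows", "payload": {"motion": [[[0, 0, 3.2, 0, 0, 0, 1], [0, 0, 3.2, 0, 0, 0, 0.6], [0, 0, 3, 0, 0, 0, 0.6], [0, 0, 0.5, 0, 0, 0, 0.6], [0, 0, 0, 0, 0, 0, 0.6], [0, 0, 0, 0, 0, 0, 0.6]]]}}

```text
time_s: 16.9
ee_pos: [477.1, 227.4, 68.4]
tool_rot: [0.0, 0.588, 0.809, 0.0]
ft_force: [0.3, 0.3, -0.3]
grip_width: 57.7
grasp_force: 0.0
```

```bash
python3 plan.py 477,228,53,18,1,0.9
```

```text
at [477.1 227.4  68.4] yaw 17.9 tilt z [ 0.001  0.    -1.   ] w 57.7 f 0.0 t 16.9
[[[0, 0, 0.8, 0, 0, 0, 1.0], [0.1, 0, 0.7, 0, 0, 0, 1.0]]]
```

Emit:
{"api": "send_rows", "payload": {"motion": [[[0, 0, 0.8, 0, 0, 0, 0.5], [0, 0, 0.8, 0, 0, 0, 0], [0, 0, 0, 0, 0, 0, 0], [0, 0, 0, 0, 0, 0, 0], [0, 0, 0, 0, 0, 0, 0], [0, 0, 0, 0, 0, 0, 0], [0, 0, 0, 0, 0, 0, 0], [0, 0, 0, 0, 0, 0, 0]]]}}

```text
time_s: 17.7
ee_pos: [476.7, 227.4, 51.9]
tool_rot: [0.0, 0.588, 0.809, 0.0]
ft_force: [0.8, 0.0, 1.0]
grip_width: 22.4
grasp_force: 30.0
```

```bash
python3 plan.py 477,228,100,18,0,2.5 477,228,140,18,0,4.5 636,220,140,18,0,4 636,220,75,18,0,3.3 
```

```text
at [476.7 227.4  51.9] yaw 17.9 tilt z [ 0.  0. -1.] w 22.4 f 30.0 t 17.7
[[[0, 0, -2.4, 0, 0, 0, 0.0], [0.1, 0, -2.4, 0, 0, 0, 0.0], [0, 0, -4, 0, 0, 0, 0.0], [-1.4, 3.7, 0, 0, 0, 0, 0.0], [-1.4, 3.7, 0, 0, 0, 0, 0.0], [-1.5, 3.8, 0, 0, 0, 0, 0.0], [-1.4, 3.7, 0, 0, 0, 0, 0.0], [0, 0, 3.2, 0, 0, 0, 0.0], [0, 0, 3.3, 0, 0, 0, 0.0]]]
```

Emit:
{"api": "send_rows", "payload": {"motion": [[[0, 0, -2.4, 0, 0, 0, 0], [0, 0, -2.4, 0, 0, 0, 0], [0, 0, -4, 0, 0, 0, 0], [-1.4, 3.7, 0, 0, 0, 0, 0], [-1.4, 3.7, 0, 0, 0, 0, 0], [-1.5, 3.8, 0, 0, 0, 0, 0], [-1.4, 3.7, 0, 0, 0, 0, 0], [0, 0, 3.2, 0, 0, 0, 0], [0, 0, 3, 0, 0, 0, 0], [0, 0, 0, 0, 0, 0, 0]]]}}

```text
time_s: 18.7
ee_pos: [633.1, 218.0, 73.4]
tool_rot: [-0.002, 0.588, 0.809, -0.003]
ft_force: [-0.5, -0.8, -0.4]
grip_width: 22.4
grasp_force: 30.0
```

Emit:
{"api": "send_rows", "payload": {"motion": [[[0, 0, 0.5, 0, 0, 0, 0], [0, 0, 0, 0, 0, 0, 0], [0, 0, 0, 0, 0, 0, 0]]]}}

```text
time_s: 19.0
ee_pos: [636.7, 219.4, 74.4]
tool_rot: [0.001, 0.588, 0.809, 0.001]
ft_force: [0.8, 0.6, 0.7]
grip_width: 22.3
grasp_force: 30.0
```

```bash
python3 plan.py 636,220,62.5,18,0,0.5
```

```text
at [636.7 219.4  74.4] yaw 17.9 tilt z [ 0.002  0.001 -1.   ] w 22.3 f 30.0 t 19.0
[[[0, 0, 0.4, 0, 0, 0, 0.0], [0, 0, 0.4, 0, 0, 0, 0.0], [0.1, -0.1, 0.4, 0, 0, 0, 0.0]]]
```

Emit:
{"api": "send_rows", "payload": {"motion": [[[0, 0, 0.4, 0, 0, 0, 0], [0, 0, 0.4, 0, 0, 0, 0], [0, 0, 0.4, 0, 0, 0, 0], [0, 0, 0, 0, 0, 0, 0], [0, 0, 0, 0, 0, 0, 0], [0, 0, 0, 0, 0, 0, 0.6], [0, 0, 0, 0, 0, 0, 0.6], [0, 0, 0, 0, 0, 0, 0.6], [0, 0, 0, 0, 0, 0, 0.6], [0, 0, 0, 0, 0, 0, 0.6]]]}}

```text
time_s: 20.0
ee_pos: [635.9, 218.9, 60.5]
tool_rot: [-0.0, 0.588, 0.809, -0.0]
ft_force: [0.7, 0.3, 0.3]
grip_width: 53.9
grasp_force: 0.0
```

Emit:
{"api": "send_rows", "payload": {"motion": [[[0, 0, -1.5, 0, 0, 0, 0.6], [0, 0, -3, 0, 0, 0, 0.6], [0, 0, -4.5, 0, 0, 0, 0.6], [0, 0, -4.5, 0, 0, 0, 0.6], [0, 0, 0, 0, 0, 0, 1], [0, 0, 0, 0, 0, 0, 1]]]}}

```text
time_s: 20.6
ee_pos: [636.8, 219.1, 198.1]
tool_rot: [0.001, 0.588, 0.809, 0.002]
ft_force: [-0.8, -0.2, 0.6]
grip_width: 66.7
grasp_force: 0.0
```

```bash
python3 plan.py 473,34,198,-70,1,4 473,34,90,-70,1,3.6 473,34,72,-70,1,0.9
```

```text
at [636.8 219.1 198.1] yaw 17.9 tilt z [ 0.003  0.002 -1.   ] w 66.7 f 0.0 t 20.6
[[[-1.1, -1.9, 0, 0, 0, 0.14, 1.0], [-1.4, -1.8, 0, 0, 0, 0.14, 1.0], [-1.6, -1.5, 0, 0, 0, 0.14, 1.0], [-1.8, -1.3, 0, 0, 0, 0.14, 1.0], [-2, -1, 0, 0, 0, 0.14, 1.0], [-2.1, -0.7, 0, 0, 0, 0.14, 1.0], [-2.2, -0.4, 0, 0, 0, 0.14, 1.0], [-2.3, -0.1, 0, 0, 0, 0.14, 1.0], [-2.3, 0.2, 0, 0, 0, 0.14, 1.0], [-2.2, 0.5, 0, 0, 0, 0.14, 1.0]]]
[[[-2.2, 0.7, -0.1, 0, 0, 0.13, 1.0], [0, 0, 3.6, 0, 0, 0, 1.0], [0, 0, 3.6, 0, 0, 0, 1.0], [0, 0, 3.6, 0, 0, 0, 1.0], [0, 0, 0.6, 0, 0, 0, 1.0], [0, 0, 0.6, 0, 0, 0, 1.0], [0, 0, 0.6, 0, 0, 0, 1.0]]]
```

Emit:
{"api": "send_rows", "payload": {"motion": [[[-1.1, -1.9, 0, 0, 0, 0.14, 1], [-1.4, -1.8, 0, 0, 0, 0.14, 1], [-1.6, -1.5, 0, 0, 0, 0.14, 1], [-1.8, -1.3, 0, 0, 0, 0.14, 1], [-2, -1, 0, 0, 0, 0.14, 1], [-2.1, -0.7, 0, 0, 0, 0.14, 1], [-2.2, -0.4, 0, 0, 0, 0.14, 1], [-2.3, -0.1, 0, 0, 0, 0.14, 1], [-2.3, 0.2, 0, 0, 0, 0.14, 1], [-2.2, 0.5, 0, 0, 0, 0.14, 1]]]}}

```text
time_s: 21.6
ee_pos: [486.3, 49.5, 194.8]
tool_rot: [-0.0, 0.972, 0.237, -0.001]
ft_force: [1.3, 0.2, 0.4]
grip_width: 91.9
grasp_force: 0.0
```

Emit:
{"api": "send_rows", "payload": {"motion": [[[-2.2, 0.7, 0, 0, 0, 0.13, 1], [0, 0, 3.5, 0, 0, 0, 1], [0, 0, 3, 0, 0, 0, 1], [0, 0, 0, 0, 0, 0, 1], [0, 0, 0, 0, 0, 0, 1], [0, 0, 0, 0, 0, 0, 1]]]}}

```text
time_s: 22.2
ee_pos: [472.3, 33.8, 131.7]
tool_rot: [0.0, 0.984, 0.176, 0.0]
ft_force: [1.4, 0.9, 0.2]
grip_width: 91.9
grasp_force: 0.0
```

```bash
python3 plan.py 473,34,90,-70,1,3 473,34,72,-70,1,0.9; python3 - <<'E'
from h import *
a=shot('top');b=shot('scene')
for p in(a,b):
  for l in('vial','beaker','jar','cooler','hotplate'): print(l,[(np.round(d['centre']).tolist(),round(d['score'],2)) for d in arm.mark_of(l,p)])
c=np.hstack([cv2.resize(q['img'][140:290,200:350],(400,400),interpolation=3) for q in(a,b)])
cv2.imwrite('pics/c3.png',cv2.cvtColor(c,cv2.COLOR_RGB2BGR))
E
```

```text
at [472.3  33.8 131.7] yaw -69.7 tilt z [ 0.001  0.    -1.   ] w 91.9 f 0.0 t 22.2
[[[0, 0, 2.1, 0, 0, 0, 1.0], [0.1, 0, 2.1, 0, 0, 0, 1.0], [0, 0, 0.9, 0, 0, 0, 1.0], [0, 0, 0.9, 0, 0, 0, 1.0]]]
vial [([639.0, 219.0, 37.0], 0.62)]
beaker [([441.0, -140.0, 37.0], 0.51)]
jar []
cooler [([487.0, 686.0, 3.0], 0.7), ([635.0, 225.0, 1.0], 0.58)]
hotplate [([437.0, -140.0, -3.0], 0.75)]
vial [([635.0, 222.0, 40.0], 0.37)]
beaker [([441.0, -142.0, 43.0], 0.7), ([637.0, 224.0, 39.0], 0.32)]
jar [([472.0, 35.0, 38.0], 0.51)]
cooler [([484.0, 694.0, -1.0], 0.58), ([635.0, 222.0, 2.0], 0.43), ([474.0, 43.0, -1.0], 0.33)]
hotplate [([437.0, -146.0, -4.0], 0.89)]
```

View pics/c3.png

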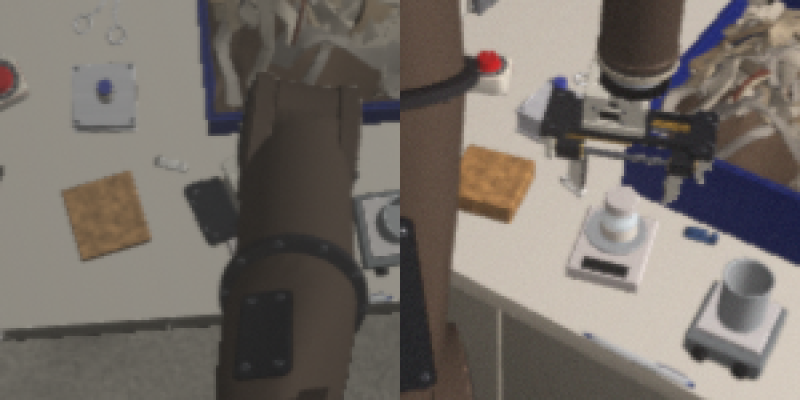

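The vial stands in the middle of the cooler (left crop, (105,90)) and the beaker on the hotplate (right crop, (748,290)). Now the jar.

Emit:
{"api": "send_rows", "payload": {"motion": [[[0, 0, 2.1, 0, 0, 0, 1], [0.1, 0, 2.1, 0, 0, 0, 1], [0, 0, 0.9, 0, 0, 0, 1], [0, 0, 0.9, 0, 0, 0, 0.6], [0, 0, 0, 0, 0, 0, 0], [0, 0, 0, 0, 0, 0, 0], [0, 0, 0, 0, 0, 0, 0], [0, 0, 0, 0, 0, 0, 0], [0, 0, 0, 0, 0, 0, 0], [0, 0, 0, 0, 0, 0, 0]]]}}

```text
time_s: 23.8
ee_pos: [472.8, 34.4, 71.0]
tool_rot: [-0.0, 0.984, 0.176, 0.0]
ft_force: [-1.2, 0.6, 3.5]
grip_width: 43.0
grasp_force: 30.0
```

Emit:
{"api": "send_rows", "payload": {"motion": [[[0, 0, 0, 0, 0, 0, 0], [0, 0, 0, 0, 0, 0, 0], [0, 0, 0, 0, 0, 0, 0]]]}}

```text
time_s: 24.1
ee_pos: [472.8, 34.4, 71.0]
tool_rot: [-0.0, 0.984, 0.176, 0.0]
ft_force: [-1.5, 0.2, 7.5]
grip_width: 43.3
grasp_force: 30.0
```

```bash
python3 plan.py 473,34,150,-70,0,2.7 477,227,150,-70,0,4 477,227,75,-70,0,3 
```

```text
at [472.8  34.4  71. ] yaw -69.7 tilt z [ 0.  0. -1.] w 43.3 f 30.0 t 24.1
[[[0, 0, -2.6, 0, 0, 0, 0.0], [0, 0, -2.7, 0, 0, 0, 0.0], [0, 0, -2.6, 0, 0, 0, 0.0], [1.4, -3.6, 0, 0, 0, 0, 0.0], [1.4, -3.6, 0, 0, 0, 0, 0.0], [1.4, -3.6, 0, 0, 0, 0, 0.0], [1.4, -3.6, 0, 0, 0, 0, 0.0], [1.5, -3.5, 0, 0, 0, 0, 0.0], [0, 0, 2.5, 0, 0, 0, 0.0], [0, 0, 2.5, 0, 0, 0, 0.0]]]
[[[0, 0, 2.5, 0, 0, 0, 0.0]]]
```

Emit:
{"api": "send_rows", "payload": {"motion": [[[0, 0, -2.6, 0, 0, 0, 0], [0, 0, -2.7, 0, 0, 0, 0], [0, 0, -2.6, 0, 0, 0, 0], [1.4, -3.6, 0, 0, 0, 0, 0], [1.4, -3.6, 0, 0, 0, 0, 0], [1.4, -3.6, 0, 0, 0, 0, 0], [1.4, -3.6, 0, 0, 0, 0, 0], [1.5, -3.5, 0, 0, 0, 0, 0], [0, 0, 2.5, 0, 0, 0, 0], [0, 0, 2.5, 0, 0, 0, 0]]]}}

```text
time_s: 25.1
ee_pos: [477.2, 228.7, 99.1]
tool_rot: [-0.0, 0.984, 0.178, 0.001]
ft_force: [0.2, 0.1, -1.4]
grip_width: 42.8
grasp_force: 30.0
```

Emit:
{"api": "send_rows", "payload": {"motion": [[[0, 0, 2.4, 0, 0, 0, 0], [0, 0, 0.3, 0, 0, 0, 0], [0, 0, 0, 0, 0, 0, 0], [0, 0, 0, 0, 0, 0, 0]]]}}

```text
time_s: 25.5
ee_pos: [477.9, 226.8, 73.7]
tool_rot: [-0.0, 0.984, 0.176, 0.001]
ft_force: [0.3, -0.2, -0.2]
grip_width: 43.0
grasp_force: 30.0
```

```bash
python3 plan.py 477,227,61.5,-70,0,0.5
```

```text
at [477.9 226.8  73.7] yaw -69.8 tilt z [ 0.001  0.001 -1.   ] w 43.0 f 30.0 t 25.5
[[[0, 0, 0.4, 0, 0, 0, 0.0], [0, 0, 0.4, 0, 0, 0, 0.0], [-0.1, -0.1, 0.4, 0, 0, 0, 0.0]]]
```

Emit:
{"api": "send_rows", "payload": {"motion": [[[0, 0, 0.4, 0, 0, 0, 0], [0, 0, 0.4, 0, 0, 0, 0], [0, 0, 0.4, 0, 0, 0, 0], [0, 0, 0, 0, 0, 0, 0], [0, 0, 0, 0, 0, 0, 0], [0, 0, 0, 0, 0, 0, 0.8], [0, 0, 0, 0, 0, 0, 0.8], [0, 0, 0, 0, 0, 0, 0.8], [0, 0, 0, 0, 0, 0, 0.8], [0, 0, 0, 0, 0, 0, 0.8]]]}}

```text
time_s: 26.5
ee_pos: [477.2, 226.7, 60.7]
tool_rot: [0.0, 0.984, 0.176, -0.0]
ft_force: [-0.3, 0.1, 0.2]
grip_width: 72.7
grasp_force: 0.0
```

Emit:
{"api": "send_rows", "payload": {"motion": [[[0, 0, -1.5, 0, 0, 0, 0.8], [0, 0, -3, 0, 0, 0, 0.8], [0, 0, -4.5, 0, 0, 0, 0.8], [0, 0, -4.5, 0, 0, 0, 0.8], [0, 0, 0, 0, 0, 0, 1], [0, 0, 0, 0, 0, 0, 1]]]}}

```text
time_s: 27.1
ee_pos: [477.5, 227.2, 196.5]
tool_rot: [-0.001, 0.984, 0.176, 0.001]
ft_force: [-1.0, -0.2, 0.5]
grip_width: 85.3
grasp_force: 0.0
```

```bash
python3 plan.py 478,-322,197,-70,1,4.5 478,-322,110,-70,1,3 478,-322,61,-70,1,2
```

```text
at [477.5 227.2 196.5] yaw -69.7 tilt z [ 0.001  0.002 -1.   ] w 85.3 f 0.0 t 27.1
[[[-1.5, 4, 0, 0, 0, 0, 1.0], [-1.5, 4, 0, 0, 0, 0, 1.0], [-1.5, 4, 0, 0, 0, 0, 1.0], [-1.5, 4, 0, 0, 0, 0, 1.0], [-1.4, 3.9, 0, 0, 0, 0, 1.0], [-1.5, 4, 0, 0, 0, 0, 1.0], [-1.4, 3.9, 0, 0, 0, 0, 1.0], [-1.5, 4, 0, 0, 0, 0, 1.0], [-1.4, 3.9, 0, 0, 0, 0, 1.0], [-1.5, 4, 0, 0, 0, 0, 1.0]]]
[[[-1.4, 3.9, 0, 0, 0, 0, 1.0], [-1.5, 4, -0.1, 0, 0, 0, 1.0], [-1.4, 3.9, 0, 0, 0, 0.01, 1.0], [0, 0, 2.9, 0, 0, 0, 1.0], [0, 0, 2.9, 0, 0, 0, 1.0], [0, 0, 2.9, 0, 0, 0, 1.0], [0, 0, 1.6, 0, 0, 0, 1.0], [0, 0, 1.6, 0, 0, 0, 1.0], [0, 0, 1.7, 0, 0, 0, 1.0]]]
```

Emit:
{"api": "send_rows", "payload": {"motion": [[[-1.5, 4, 0, 0, 0, 0, 1], [-1.5, 4, 0, 0, 0, 0, 1], [-1.5, 4, 0, 0, 0, 0, 1], [-1.5, 4, 0, 0, 0, 0, 1], [-1.4, 3.9, 0, 0, 0, 0, 1], [-1.5, 4, 0, 0, 0, 0, 1], [-1.4, 3.9, 0, 0, 0, 0, 1], [-1.5, 4, 0, 0, 0, 0, 1], [-1.4, 3.9, 0, 0, 0, 0, 1], [-1.5, 4, 0, 0, 0, 0, 1]]]}}

```text
time_s: 28.1
ee_pos: [475.9, -197.6, 194.2]
tool_rot: [-0.001, 0.984, 0.176, -0.001]
ft_force: [0.5, -0.2, 0.7]
grip_width: 91.8
grasp_force: 0.0
```

Emit:
{"api": "send_rows", "payload": {"motion": [[[-1.4, 3.9, 0, 0, 0, 0, 1], [-1.5, 4, 0, 0, 0, 0, 1], [-1.4, 3.9, 0, 0, 0, 0, 1], [0, 0, 2.9, 0, 0, 0, 1], [0, 0, 2.9, 0, 0, 0, 1], [0, 0, 1, 0, 0, 0, 1], [0, 0, 0, 0, 0, 0, 1], [0, 0, 0, 0, 0, 0, 1]]]}}

```text
time_s: 28.9
ee_pos: [477.5, -322.2, 128.0]
tool_rot: [0.0, 0.984, 0.176, -0.0]
ft_force: [-0.1, -0.3, 0.1]
grip_width: 91.4
grasp_force: 0.0
```

```bash
python3 plan.py 478,-322,90,-70,1,2 478,-322,61,-70,1,1.5; python3 - <<'E'
from h import *
for n in('top','scene'):
  p=shot(n)
  for l in('jar','balance','weight'): print(l,[(np.round(d['centre']).tolist(),round(d['score'],2)) for d in arm.mark_of(l,p)])
E
```

```text
at [ 477.5 -322.2  128. ] yaw -69.7 tilt z [-0. -0. -1.] w 91.4 f 0.0 t 28.9
[[[0, 0, 1.9, 0, 0, 0, 1.0], [0.1, 0, 1.9, 0, 0, 0, 1.0], [0, 0, 1.5, 0, 0, 0, 1.0], [0, 0, 1.4, 0, 0, 0, 1.0]]]
jar [([484.0, 224.0, 32.0], 0.72)]
balance [([475.0, 41.0, -2.0], 0.89)]
weight []
jar []
balance [([481.0, 42.0, -2.0], 0.68)]
weight [([478.0, -321.0, 42.0], 0.67)]
```

Emit:
{"api": "send_rows", "payload": {"motion": [[[0, 0, 1.9, 0, 0, 0, 1], [0.1, 0, 1.9, 0, 0, 0, 1], [0, 0, 1.5, 0, 0, 0, 0.8], [0, 0, 1.3, 0, 0, 0, 0.6], [0, 0, 0, 0, 0, 0, 0], [0, 0, 0, 0, 0, 0, 0], [0, 0, 0, 0, 0, 0, 0], [0, 0, 0, 0, 0, 0, 0], [0, 0, 0, 0, 0, 0, 0], [0, 0, 0, 0, 0, 0, 0]]]}}

```text
time_s: 30.3
ee_pos: [478.7, -322.1, 62.2]
tool_rot: [0.0, 0.984, 0.176, 0.0]
ft_force: [0.5, -1.6, 2.0]
grip_width: 37.2
grasp_force: 30.0
```

Emit:
{"api": "send_rows", "payload": {"motion": [[[0, 0, 0, 0, 0, 0, 0], [0, 0, 0, 0, 0, 0, 0], [0, 0, 0, 0, 0, 0, 0]]]}}

```text
time_s: 30.6
ee_pos: [478.7, -322.1, 62.2]
tool_rot: [0.0, 0.984, 0.176, 0.0]
ft_force: [-1.0, 0.0, 6.5]
grip_width: 36.8
grasp_force: 30.0
```

```bash
python3 plan.py 478,-322,180,-70,0,3 474,41,180,-70,0,3.7 474,41,90,-70,0,3 
```

```text
at [ 478.7 -322.1   62.2] yaw -69.7 tilt z [ 0.001 -0.    -1.   ] w 36.8 f 30.0 t 30.6
[[[0, 0, -2.9, 0, 0, 0, 0.0], [0, 0, -3, 0, 0, 0, 0.0], [0, 0, -2.9, 0, 0, 0, 0.0], [-0.1, 0, -3, 0, 0, 0, 0.0], [1.2, -3.4, 0, 0, 0, 0, 0.0], [1.2, -3.4, 0, 0, 0, 0, 0.0], [1.2, -3.4, 0, 0, 0, 0, 0.0], [1.2, -3.4, 0, 0, 0, 0, 0.0], [1.2, -3.4, 0, 0, 0, 0, 0.0], [1.2, -3.4, 0, 0, 0, 0, 0.0]]]
[[[1.3, -3.5, 0, 0, 0, 0, 0.0], [1.2, -3.4, 0, 0, 0, 0, 0.0], [1.3, -3.5, 0, 0, 0, 0, 0.0], [1.2, -3.4, 0, 0, 0, 0, 0.0], [0, 0, 3, 0, 0, 0, 0.0], [0, 0, 3, 0, 0, 0, 0.0], [0, 0, 3, 0, 0, 0, 0.0]]]
```

Emit:
{"api": "send_rows", "payload": {"motion": [[[0, 0, -2.9, 0, 0, 0, 0], [0, 0, -3, 0, 0, 0, 0], [0, 0, -2.9, 0, 0, 0, 0], [-0.1, 0, -3, 0, 0, 0, 0], [1.2, -3.4, 0, 0, 0, 0, 0], [1.2, -3.4, 0, 0, 0, 0, 0], [1.2, -3.4, 0, 0, 0, 0, 0], [1.2, -3.4, 0, 0, 0, 0, 0], [1.2, -3.4, 0, 0, 0, 0, 0], [1.2, -3.4, 0, 0, 0, 0, 0]]]}}

```text
time_s: 31.6
ee_pos: [473.5, -104.2, 179.4]
tool_rot: [-0.0, 0.984, 0.176, -0.0]
ft_force: [0.5, -0.4, -2.1]
grip_width: 36.9
grasp_force: 30.0
```

Emit:
{"api": "send_rows", "payload": {"motion": [[[1.3, -3.5, 0, 0, 0, 0, 0], [1.2, -3.4, 0, 0, 0, 0, 0], [1.3, -3.5, 0, 0, 0, 0, 0], [1.2, -3.4, 0, 0, 0, 0, 0], [0, 0, 3, 0, 0, 0, 0], [0, 0, 3, 0, 0, 0, 0], [0, 0, 3, 0, 0, 0, 0], [0, 0, 1, 0, 0, 0, 0], [0, 0, 0, 0, 0, 0, 0], [0, 0, 0, 0, 0, 0, 0]]]}}

```text
time_s: 32.6
ee_pos: [473.9, 40.6, 80.5]
tool_rot: [0.0, 0.984, 0.176, 0.0]
ft_force: [0.3, -1.8, -3.7]
grip_width: 36.9
grasp_force: 30.0
```

```bash
python3 plan.py 475,41,62.5,-70,0,0.6
```

```text
at [473.9  40.6  80.5] yaw -69.8 tilt z [ 0.001  0.    -1.   ] w 36.9 f 30.0 t 32.6
[[[0, 0, 0.6, 0, 0, 0, 0.0], [0.1, 0, 0.6, 0, 0, 0, 0.0], [0, 0, 0.6, 0, 0, 0, 0.0]]]
```

Emit:
{"api": "send_rows", "payload": {"motion": [[[0, 0, 0.6, 0, 0, 0, 0], [-0.1, 0, 0.6, 0, 0, 0, 0], [0, 0, 0.5, 0, 0, 0, 0], [0, 0, 0.1, 0, 0, 0, 0], [0, 0, 0, 0, 0, 0, 0], [0, 0, 0, 0, 0, 0, 0.8], [0, 0, 0, 0, 0, 0, 0.8], [0, 0, 0, 0, 0, 0, 0.8], [0, 0, 0, 0, 0, 0, 0.8], [0, 0, 0, 0, 0, 0, 0.8]]]}}

```text
time_s: 33.6
ee_pos: [472.5, 40.5, 61.7]
tool_rot: [0.0, 0.984, 0.176, 0.0]
ft_force: [-0.0, -0.3, -0.3]
grip_width: 70.8
grasp_force: 0.0
```

Emit:
{"api": "send_rows", "payload": {"motion": [[[0, 0, -1.5, 0, 0, 0, 0.8], [0, 0, -3, 0, 0, 0, 0.8], [0, 0, -4.5, 0, 0, 0, 0.8], [0, 0, -3, 0, 0, 0, 1], [0, 0, 0, 0, 0, 0, 1], [0, 0, 0, 0, 0, 0, 1]]]}}

```text
time_s: 34.2
ee_pos: [472.6, 41.0, 182.0]
tool_rot: [-0.0, 0.984, 0.176, 0.001]
ft_force: [-0.2, 1.9, -0.2]
grip_width: 90.1
grasp_force: 0.0
```

```bash
python3 plan.py 477,227,182,-70,1,4.5 477,227,90,-70,1,3.2 477,227,61.5,-70,1,1.5
```

```text
at [472.6  41.  182. ] yaw -69.7 tilt z [ 0.001  0.001 -1.   ] w 90.1 f 0.0 t 34.2
[[[1.4, -3.5, 0, 0, 0, 0, 1.0], [1.4, -3.4, 0, 0, 0, 0, 1.0], [1.4, -3.5, 0, 0, 0, 0, 1.0], [1.3, -3.4, 0, 0, 0, 0, 1.0], [1.4, -3.5, 0, 0, 0, 0.01, 1.0], [0, 0, 3.1, 0, 0, 0, 1.0], [0, 0, 3.1, 0, 0, 0, 1.0], [0, 0, 3, 0, 0, 0, 1.0], [0, 0, 1.4, 0, 0, 0, 1.0], [-0.1, 0, 1.5, 0, 0, 0, 1.0]]]
```

Emit:
{"api": "send_rows", "payload": {"motion": [[[1.4, -3.5, 0, 0, 0, 0, 1], [1.4, -3.4, 0, 0, 0, 0, 1], [1.4, -3.5, 0, 0, 0, 0, 1], [1.3, -3.4, 0, 0, 0, 0, 1], [1.4, -3.5, 0, 0, 0, 0, 1], [0, 0, 3, 0, 0, 0, 1], [0, 0, 2, 0, 0, 0, 1], [0, 0, 0, 0, 0, 0, 1], [0, 0, 0, 0, 0, 0, 1]]]}}

```text
time_s: 35.1
ee_pos: [476.8, 225.9, 131.1]
tool_rot: [0.001, 0.984, 0.175, -0.001]
ft_force: [0.4, 1.0, 0.1]
grip_width: 91.9
grasp_force: 0.0
```

```bash
python3 plan.py 477,227,90,-70,1,2.5 477,227,61.5,-70,1,1.5
```

```text
at [476.8 225.9 131.1] yaw -69.8 tilt z [-0.002 -0.002 -1.   ] w 91.9 f 0.0 t 35.1
[[[0, 0, 2.1, 0, 0, 0, 1.0], [0.1, -0.1, 2, 0, 0, 0, 1.0], [0, 0, 1.4, 0, 0, 0, 1.0], [0, 0, 1.5, 0, 0, 0, 1.0]]]
```

Emit:
{"api": "send_rows", "payload": {"motion": [[[0, 0, 2.1, 0, 0, 0, 1], [0, -0.1, 2, 0, 0, 0, 1], [0, 0, 1.4, 0, 0, 0, 0.8], [0, 0, 1.4, 0, 0, 0, 0.6], [0, 0, 0, 0, 0, 0, 0], [0, 0, 0, 0, 0, 0, 0], [0, 0, 0, 0, 0, 0, 0], [0, 0, 0, 0, 0, 0, 0], [0, 0, 0, 0, 0, 0, 0], [0, 0, 0, 0, 0, 0, 0]]]}}

```text
time_s: 36.1
ee_pos: [477.3, 227.8, 63.3]
tool_rot: [-0.0, 0.984, 0.176, 0.0]
ft_force: [-0.1, -0.8, 6.4]
grip_width: 43.1
grasp_force: 30.0
```

Emit:
{"api": "send_rows", "payload": {"motion": [[[0, 0, 0, 0, 0, 0, 0], [0, 0, 0, 0, 0, 0, 0], [0, 0, -1.5, 0, 0, 0, 0], [0, 0, -3, 0, 0, 0, 0], [0, 0, -4, 0, 0, 0, 0], [0, 0, -4.5, 0, 0, 0, 0], [0, 0, 0, 0, 0, 0, 0], [0, 0, 0, 0, 0, 0, 0]]]}}

```text
time_s: 36.9
ee_pos: [477.2, 228.1, 194.2]
tool_rot: [-0.001, 0.984, 0.176, 0.001]
ft_force: [-0.0, 0.9, -2.0]
grip_width: 43.0
grasp_force: 30.0
```

```bash
python3 plan.py 482,-317,192,-70,0,4 482,-317,100,-70,0,3 ; python3 - <<'E'
from h import *
for n in('top','scene'):
  p=shot(n)
  for l in('weight','balance','shaker'): print(l,[(np.round(d['centre']).tolist(),round(d['score'],2)) for d in arm.mark_of(l,p)])
  C=cloud(p).reshape(-1,3);C=C[p['depth'].ravel()>0]
  q=C[(np.hypot(C[:,0]-484,C[:,1]+317)<55)&(abs(C[:,2]-40)<3)]
  print(len(q),cv2.minEnclosingCircle(q[:,:2].astype(np.float32)),(q.max(0)+q.min(0))/2)
  q=C[(np.hypot(C[:,0]-474,C[:,1]-41)<30)&(abs(C[:,2]-95)<6)]
  if len(q): print('w',len(q),(q.max(0)+q.min(0))/2)
E
```

```text
at [477.2 228.1 194.2] yaw -69.7 tilt z [ 0.002  0.002 -1.   ] w 43.0 f 30.0 t 36.9
[[[-1.3, 3.7, 0, 0, 0, 0, 0.0], [-1.3, 3.7, 0, 0, 0, 0, 0.0], [-1.3, 3.7, 0, 0, 0, 0, 0.0], [-1.3, 3.7, 0, 0, 0, 0, 0.0], [-1.3, 3.6, 0, 0, 0, 0, 0.0], [-1.3, 3.7, 0, 0, 0, 0, 0.0], [-1.3, 3.6, 0, 0, 0, 0, 0.0], [-1.3, 3.7, 0, 0, 0, 0, 0.0], [-1.3, 3.6, 0, 0, 0, 0, 0.0], [-1.3, 3.7, 0, 0, 0, 0, 0.0]]]
[[[-1.4, 3.6, 0, 0, 0, 0, 0.0], [-1.3, 3.7, 0, 0, 0, 0, 0.0], [-1.4, 3.6, 0.1, 0, 0, 0, 0.0], [-1.3, 3.7, 0, 0, 0, 0, 0.0], [0, 0, 2.3, 0, 0, 0, 0.0], [0, 0, 2.3, 0, 0, 0, 0.0], [0, 0, 2.3, 0, 0, 0, 0.0], [-0.1, 0, 2.3, 0, 0, 0, 0.0]]]
weight [([471.0, 41.0, 38.0], 0.55)]
balance [([474.0, 41.0, -2.0], 0.55)]
shaker []
217 ((481.6268615722656, -316.6998291015625), 38.424007415771484) [ 481.00295971 -316.39749481   40.01630205]
w 35 [471.22226536  39.33231964  95.61685125]
weight [([470.0, 44.0, 42.0], 0.45)]
balance [([477.0, 43.0, 2.0], 0.77)]
shaker [([484.0, -318.0, 1.0], 0.79)]
379 ((484.0650634765625, -316.308837890625), 39.09405517578125) [ 482.75889235 -316.98465766   40.01450135]
w 41 [471.71372741  39.24041829  95.74940373]
```

Emit:
{"api": "send_rows", "payload": {"motion": [[[-1.3, 3.7, 0, 0, 0, 0, 0], [-1.3, 3.7, 0, 0, 0, 0, 0], [-1.3, 3.7, 0, 0, 0, 0, 0], [-1.3, 3.7, 0, 0, 0, 0, 0], [-1.3, 3.6, 0, 0, 0, 0, 0], [-1.3, 3.7, 0, 0, 0, 0, 0], [-1.3, 3.6, 0, 0, 0, 0, 0], [-1.3, 3.7, 0, 0, 0, 0, 0], [-1.3, 3.6, 0, 0, 0, 0, 0], [-1.3, 3.7, 0, 0, 0, 0, 0]]]}}

```text
time_s: 38.3
ee_pos: [481.8, -163.1, 192.5]
tool_rot: [-0.0, 0.984, 0.176, -0.0]
ft_force: [1.1, 0.9, -0.9]
grip_width: 43.2
grasp_force: 30.0
```

Emit:
{"api": "send_rows", "payload": {"motion": [[[-1.4, 3.6, 0, 0, 0, 0, 0], [-1.3, 3.7, 0, 0, 0, 0, 0], [-1.4, 3.6, 0, 0, 0, 0, 0], [-1.3, 3.7, 0, 0, 0, 0, 0], [0, 0, 2.5, 0, 0, 0, 0], [0, 0, 2.5, 0, 0, 0, 0], [0, 0, 2.5, 0, 0, 0, 0], [0, 0, 2.5, 0, 0, 0, 0], [0, 0, 0, 0, 0, 0, 0], [0, 0, 0, 0, 0, 0, 0]]]}}

```text
time_s: 39.3
ee_pos: [481.7, -317.5, 92.8]
tool_rot: [-0.0, 0.984, 0.176, -0.001]
ft_force: [1.3, -0.2, -1.5]
grip_width: 42.8
grasp_force: 30.0
```

```bash
python3 plan.py 482.5,-317,73.5,-70,0,0.6
```

```text
at [ 481.7 -317.5   92.8] yaw -69.8 tilt z [-0.001  0.    -1.   ] w 42.8 f 30.0 t 39.3
[[[0, 0, 0.5, 0, 0, 0, 0.0], [0, 0, 0.5, 0, 0, 0, 0.0], [0, 0, 0.5, 0, 0, 0, 0.0], [0.1, 0, 0.4, 0, 0, 0, 0.0]]]
```

Emit:
{"api": "send_rows", "payload": {"motion": [[[0, 0, 0.5, 0, 0, 0, 0], [0, 0, 0.5, 0, 0, 0, 0], [0, 0, 0.5, 0, 0, 0, 0], [0, 0, 0.4, 0, 0, 0, 0], [0, 0, 0, 0, 0, 0, 0], [0, 0, 0, 0, 0, 0, 0], [0, 0, 0, 0, 0, 0, 0.8], [0, 0, 0, 0, 0, 0, 0.8], [0, 0, 0, 0, 0, 0, 0.8], [0, 0, 0, 0, 0, 0, 0.8]]]}}

```text
time_s: 40.3
ee_pos: [482.1, -317.3, 73.8]
tool_rot: [0.0, 0.984, 0.176, 0.0]
ft_force: [-0.5, 0.1, -0.6]
grip_width: 70.1
grasp_force: 0.0
```

Emit:
{"api": "send_rows", "payload": {"motion": [[[0, 0, 0, 0, 0, 0, 0.8], [0, 0, -1.5, 0, 0, 0, 0.8], [0, 0, -3, 0, 0, 0, 0.8], [0, 0, -4, 0, 0, 0, 0.8], [0, 0, -4.5, 0, 0, 0, 0.8], [0, 0, -4.5, 0, 0, 0, 0.8], [0, 0, -4.5, 0, 0, 0, 0.8], [0, 0, 0, 0, 0, 0, 0.8], [0, 0, 0, 0, 0, 0, 0.8], [0, 0, 0, 0, 0, 0, 0.8]]]}}

```text
time_s: 41.3
ee_pos: [481.5, -316.9, 293.4]
tool_rot: [-0.0, 0.984, 0.176, -0.0]
ft_force: [-0.6, 0.0, -0.0]
grip_width: 73.3
grasp_force: 0.0
```

```bash
python3 - <<'E'
from h import *
N=dict(jar=(482.5,-317,102),beaker=(437,-140,105),weight=(474,41,98),vial=(636,220,86))
ps=[shot('top'),shot('scene')]
for p in ps:
  C=cloud(p).reshape(-1,3);C=C[p['depth'].ravel()>0]
  for k,(x,y,z) in N.items():
    q=C[(np.hypot(C[:,0]-x,C[:,1]-y)<38)&(abs(C[:,2]-z)<7)]
    if len(q): print(k,len(q),((q.max(0)+q.min(0))/2-[x,y,z]).round(1))
c=np.hstack([cv2.resize(ps[0]['img'][150:270,215:425],(400,229),interpolation=3),cv2.resize(ps[1]['img'][160:310,215:425],(400,286),interpolation=3)[:229]])
cv2.imwrite('pics/end.png',cv2.cvtColor(cv2.resize(ps[1]['img'][130:330,200:440],(720,600),interpolation=3),cv2.COLOR_RGB2BGR))
E
```

```text
jar 74 [-2.5  6.  -0.5]
beaker 70 [ 1.4 -2.6 -1.4]
weight 40 [-3.4 -1.8 -1. ]
vial 26 [-3.1 -3.3 -0.5]
jar 137 [ 0.   0.3 -0.9]
beaker 101 [ 2.8 -2.4 -1.8]
weight 37 [-2.6 -1.7 -1.6]
vial 3 [  3.3 -10.4  -2.2]
```

View pics/end.png

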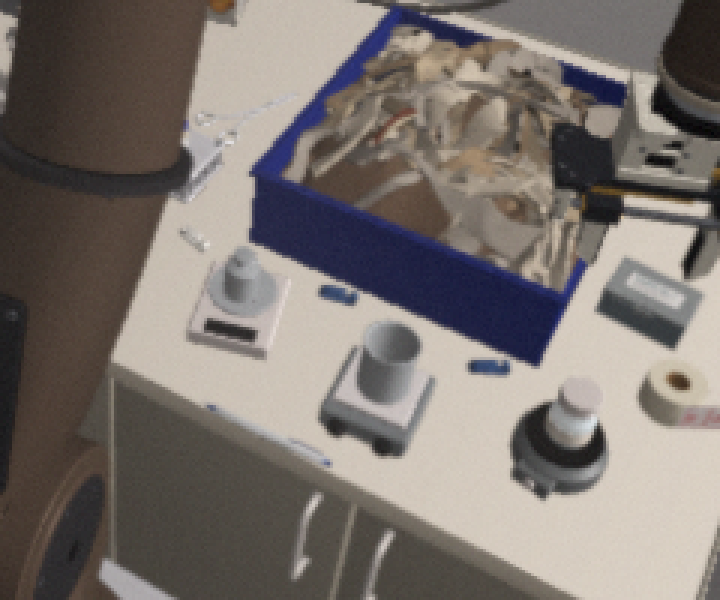

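The final picture shows the weight on the balance (240,275), the beaker on the hotplate (388,360) and the jar on the shaker (575,410). All are upright and well inside 15 mm of centre. The arm hides the vial in this view, but the top camera shows it on the cooler about 4 mm off centre. Handing in.

```bash
python3 -c "
from station import arm
print(arm.close_job())"
```

```text
the job is handed in; nothing more can be done
None
```

The job is handed in at about 41 s of the 141 s allowed: the weight is on the balance, the beaker on the hotplate, the jar on the shaker and the vial on the cooler, each measured within about 7 mm of centre and nothing tipped over; no verdict came back.

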